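Draw the seam stick out of the accessory box

TASK

Take the wooden seam stick out of the long accessory box: it is longer than the box's mouth and both its ends lie under the end boards, so bring it out one end first, on a slant. Then level it and finish still holding it in the gripper, level, still and about a hand's breadth (10 cm) above the top of the box, touching nothing else. Leave the pincushion base and the needle plate that stand on the end boards, and the other things on the table, where they are.

Things in the scene. Friction and masses are not known exactly. Their poses are not given: they have to be found in the camera images.
- box: long light-wood box fixed to the table; origin on the table under its centre, y along it, z up. Outside 142 (x) x 362 (y) x 81 mm high, walls and floor 6 mm thick, inside 130 x 350 mm. Fixed end boards, 6 mm thick (underside 75 mm, top 81 mm above the table), roof both ends and leave an open mouth 180 mm long (y -90 to +90 mm) and 130 mm wide between them.
- box_mouth (a point): centre of the box's mouth, level with the tops of the end boards, 81 mm above the table. Below it, inside the box, two cross rails 10 mm wide lie at y = -85 and +85 mm of the box, their tops 32 mm above the table; the inside floor is 6 mm above the table
- stick: wooden seam stick with brass bands: straight bar 240 mm long (its y axis), 20 x 20 mm in section, about 80 to 150 g, balanced at mid length. It lies flat across the two rails, within 0.12 rad of the box's long axis and 15 mm of its middle. Origin at mid length in the middle of its underside (10 mm below its centre line), z up.
- stick_end_a (a point): centre of the stick's +y end face
- stick_end_b (a point): centre of the stick's -y end face
- pincushion_base: red ceramic pincushion base, a footed dish 52 mm across and 36 mm tall, standing loose on one end board (either one), about 147 mm from the box's middle; it is in the way of a stick drawn out slanting over that end. Origin at the centre of its underside. To be left alone.
- needle_plate: flat steel needle plate, 60 x 36 x 4 mm, lying loose on the other end board about 147 mm from the middle of the box, low enough for the stick to pass over it. Origin at the centre of its underside. To be left alone.
- jar: clear plastic button jar with white screw cap, 66 mm across, 94 mm tall, standing on the table left of the box; origin at the centre of its underside. Bystander.
- thimble: steel thimble, 19 mm across, 25 mm tall, standing mouth down on the table; origin at the centre of its underside. Bystander.
- darning_egg: small wooden darning egg with a flat foot, 46 mm across, 61 mm tall, standing on the table to the right; origin at the centre of its underside. Bystander.
- bobbin_box: white plastic bobbin box with shut flip-top lid, 77 x 117 x 37 mm, on the table right of the wooden box; origin at the centre of its underside. Bystander.
- thread_spool: spool of thread, 28 mm across, 44 mm tall, standing on the table to the left, farther from the robot than the jar; origin at the centre of its underside. Bystander.
Mind the look-alikes: they are no part of the job. Of the things like the stick, leave any that is blue; of the rest the smaller one is meant.

How it is judged:
By the outcome, as a careful person would: the job done as asked, in the order asked, and still so for the second after the job is handed in, while the arm keeps its last pose, push and grip.
It also fails if it takes over 42 s, if anything falls off the work surface, if the arm or the gripper's body presses on something with over 40 N, if the wrist force passes 120 N, or if a joint passes its speed limit or range.

ROBOT

A 6-joint arm with a two-finger parallel gripper is mounted at the origin on the work surface. World frame = base frame: x ahead of the robot, y to its left, z up, the work surface at z = 0. Lengths are in m, angles in rad, forces in N, time in s.
With the tool pointing down it reaches from about 0.225 to 0.875 m from the base axis. Payload 3.4 kg.
Tool frame: the origin (TCP) lies between the finger pads; the fingertips stand 8 mm ahead of it and the grasp point (between the pads) lies 11 mm behind it; z points along the fingers, y is the line along which they close (so a half turn about z gives the same grasp; the last joint's range is limited). The gripper opens to 85 mm and grips with 20 to 120 N. Pads are 22 mm wide; open, the fingers measure 114 mm over their backs; the gripper's body (76 mm by 85 mm) begins 54 mm behind the grasp point. The pads swing forward as they close: fully open they stand 13 mm farther back than shut.
Start: joints at [-1.381, 0.276, 1.505, -0, 1.361, -0.121], TCP at [0.176, -0.547, 0.239] pointing down, gripper open.
Joint ranges: [-2.89, 2.89], [-0.75, 2.08], [0.22, 2.7], [-1.18, 4.32], [0.11, 2.71], [-2.7, 2.7]. Speed limits (rad/s): [2.57, 2.57, 3.14, 3.14, 3.14, 3.14].

INTERFACE

Orientations are given as a unit quaternion [w, x, y, z].
In Python, from rig import manip gives the robot as it stands.
- The arm moves only by the tool move_arm, never from a script. Its argument "deltas" is a list that holds one entry, the list of rows, each a list of 5 numbers: the shift along the tool's x, y, z normalised to -1 to 1, where 1 is 80 cm, then the turn about the tool's z normalised to -1 to 1, where 1 is 120 degrees, then the closure, from -1 (fully open) to 1 (shut). In form: [[[tx, ty, tz, twist, grip], ...]]. A call has 1 to 12 rows; each row is the pose to reach, as a shift and turn from the pose commanded when the call began, along the tool's axes at that moment; what a row does not reach only later rows make up. A row lasts 1/10 s, in which the tool goes at most 50 mm and 8.59 degrees, less where a joint would pass 70% of its speed; a pose out of reach is approached as far as the arm can. A call with a number of a shift or a turn outside -1 to 1 is refused whole. A call with a gripper value outside its range is refused whole. The fingers move at their own pace and stop on an object; "squeeze" is the grip in N (left out, the last holds). Time passes only in rows, so rows that repeat a pose let the fingers close. It gives the time, the measured TCP pose, the force, the opening and the grip force at its end, in the units of the state.
- manip.get_state(): the state, without advancing time (a new reading comes with each control period).
- manip.get_image(name): name is "side" or "top"; returns the picture (384x512x3 uint8, red, green, blue); there is no depth.
- manip.camera_params(name): a dict with "fx", "fy", "cx", "cy" (pixels), "R" (3x3) and "t" (3): a world point X has camera coordinates R X + t. Camera axes: x right, y down, z forward; pixel columns grow to the right and rows downward; lengths in m; the calibration is good to about 2 mm. A picture is of the moment at which its call begins. camera_params takes no time and is no camera call.
- manip.sign_off(): hands the job in; it is judged then, once.
The state is a dict: "clock": time; "qpos": joint angles; "qd": joint speeds; "effort": joint torques, N m; "position": TCP position; "ee_rot": TCP orientation; "contact_force": force on the tool from outside, world axes, zero at the start; "moment": the same for the moment, N m; "width": finger opening in m; "gripper_force": force on a finger pad.
Only numpy, scipy, OpenCV 4.12 (cv2) and the standard library are available. Lean on these libraries where they do the work, as an engineer would, in place of code of your own. Each camera call takes 0.05 s, during which the arm holds its last target. There are 200 camera calls.

## Working session

There is one attempt and no reset: what is moved stays moved. The work goes in short steps, Python scripts to look and compute and a tool call to move; the robot and the scene stay as the last step left them, time stands still between calls to the robot, and variables do not carry over. Pictures are saved under pics/ and viewed, at most 13 in all, crops included, and the job is handed in when it is done.

Besides the shell and the picture viewer there is one more tool, called by a JSON object that holds its "method" and its "body". move_arm: Moves the arm, as the interface text tells. Scaled input: -1 to 1 covers 80 cm each way for a shift and 120 degrees each way for a turn. Its arguments: {"type":"object","properties":{"deltas":{"type":"array","items":{"type":"array","items":{"type":"array","items":{"type":"number","minimum":-1,"maximum":1}}}},"squeeze":{"type":"number"}},"required":["deltas"]}

```bash
mkdir -p pics; ls; python3 - <<'E'
from rig import manip
import cv2
for n in("top","side"):
    cv2.imwrite(f"pics/{n}0.png",manip.get_image(n)[:,:,::-1]); print(manip.camera_params(n))
print(manip.get_state())
E
```

```text
pics
{'fx': 439.1363445085102, 'fy': 439.1363445085102, 'cx': 254.9548807403527, 'cy': 186.35266906275248, 'R': array([[ 0.01940979, -0.99945972, -0.02652416],
       [-0.99566101, -0.01690759, -0.09150569],
       [ 0.09100779,  0.02818517, -0.99545124]]), 't': array([1.05070385e-03, 4.74016182e-01, 1.26119497e+00])}
{'fx': 467.1682531101538, 'fy': 467.1682531101538, 'cx': 254.98529993483783, 'cy': 192.9867735453057, 'R': array([[-0.99651065, -0.08226381, -0.01411345],
       [-0.04022903,  0.62154051, -0.7823484 ],
       [ 0.07313105, -0.77905074, -0.62268113]]), 't': array([0.45972691, 0.09299802, 1.26208058])}
{'clock': 0.1, 'qpos': array([-1.38100421e+00,  2.76534098e-01,  1.50601068e+00, -7.97597677e-06,
        1.36074427e+00, -1.20988963e-01]), 'qd': array([-1.37213405e-03,  7.64750931e-05, -3.41295398e-03,  4.01157758e-04,
        5.77356608e-04, -8.24714079e-04]), 'effort': array([ 1.22260601e-03, -4.17699301e+01, -2.46404994e+01, -1.69495206e-04,
        5.86476963e-03,  1.05318020e-05]), 'position': array([ 0.17574435, -0.54698527,  0.23852324]), 'ee_rot': array([-8.47562455e-04,  9.87950679e-01,  1.54766716e-01, -3.30709282e-05]), 'contact_force': array([-0.07359339,  0.52652274,  0.79044592]), 'moment': array([ 0.00317925, -0.02007963, -0.01852331]), 'gripper_force': 0.0, 'width': 0.08510444265819123}
```

View pics/top0.png

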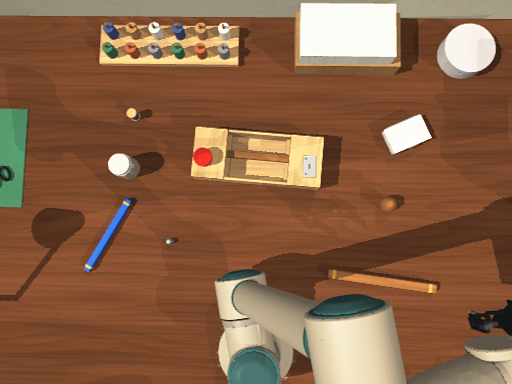

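View pics/side0.png

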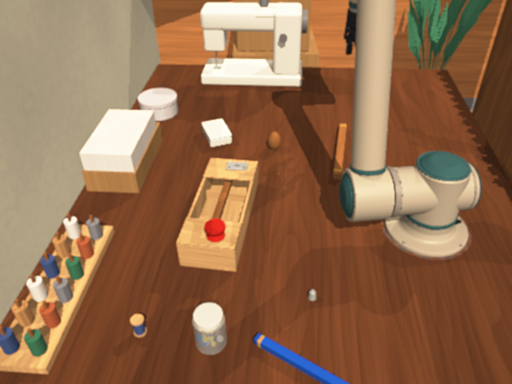

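Candidates for the stick, as (column, row) in the top view:
- The brown stick in the box, about (258,157).
- The blue stick on the table, about (108,235). It is blue, so I leave it.
- The orange stick on the table, about (383,281). It is the larger of the non-blue ones.

The stick in the box fits: it isn't blue, it's smaller, and it lies on the rails under the end boards. The pincushion (203,157) is on the +y board and the needle plate (309,166) is on the -y board. I'll confirm with one enlarged crop and measure.

```bash
cat > h.py <<'E'
import numpy as np, cv2
from rig import manip
P={n:manip.camera_params(n) for n in("top","side")}
def ray(n,u,v,z):
    p=P[n]; d=p["R"].T@np.array([(u-p["cx"])/p["fx"],(v-p["cy"])/p["fy"],1]); o=-p["R"].T@p["t"]
    return o+d*(z-o[2])/d[2]
def proj(n,X):
    p=P[n]; c=p["R"]@np.asarray(X,float)+p["t"]; return np.array([p["fx"]*c[0]/c[2]+p["cx"],p["fy"]*c[1]/c[2]+p["cy"]])
E
python3 - <<'E'
from h import *
im=cv2.imread("pics/top0.png"); hsv=cv2.cvtColor(im,cv2.COLOR_BGR2HSV)
c=cv2.resize(im[115:200,180:335],None,fx=5,fy=5,interpolation=cv2.INTER_CUBIC); cv2.imwrite("pics/crop0.png",c)
for y,x in((157,258),(157,270),(145,258),(170,258),(140,210),(156,300),(166,309),(157,203),(120,200)): print(x,y,hsv[y,x])
E
```

```text
258 157 [ 13 164 182]
270 157 [ 13 166 201]
258 145 [ 20 113 249]
258 170 [ 19 121 243]
210 140 [ 18 124 238]
300 156 [ 24  99 253]
309 166 [ 12   9 136]
203 157 [  1 210 243]
200 120 [ 10 165 119]
```

View pics/crop0.png

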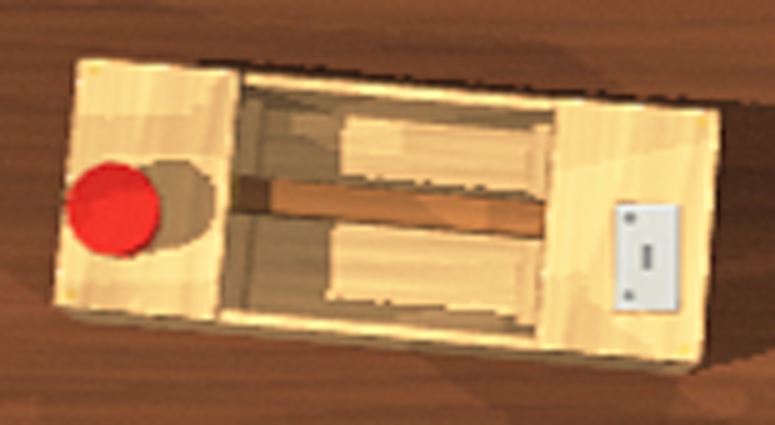

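The crop shows the brown stick running from (272,196) to (545,219) in crop pixels. Both ends go under the boards, so it is the one meant. Next I compute poses.

```bash
python3 - <<'E'
from h import *
f=lambda x,y,z: ray("top",(x+.5)/5+180-.5,(y+.5)/5+115-.5,z)
C=[f(*p,.081) for p in((78,60),(720,108),(705,360),(57,305))]
ctr=sum(C)/4; ey=(C[0]+C[3]-C[1]-C[2]); print("LEN",np.linalg.norm(ey)/2,np.linalg.norm(C[0]+C[1]-C[2]-C[3])/2)
ey/=np.linalg.norm(ey); ex=np.array([ey[1],-ey[0],0])
B=lambda X:np.round(1000*np.array([(X-ctr)@ex,(X-ctr)@ey]),1)
print("box",ctr,"dir ey",ey,"yaw",np.arctan2(-ey[0],ey[1]))
a=(f(272,180,.052)+f(272,212,.052))/2; b=(f(545,202,.052)+f(545,236,.052))/2
s=(a-b)/np.linalg.norm(a-b); print("stick",B(a),B(b),"yaw",np.arctan2(-s[0],s[1]),"dir",s)
for n,p,z in(("m+",(230,195),.081),("m-",(545,225),.081),("plateL",(615,255),.085),("plateR",(682,258),.085),("pinR",(161,210),.107),("pinL",(66,210),.107)): print(n,B(f(*p,z)))
t=-(ctr-b)@ey; m=b+s*((ctr-b)@ey)/(s@ey); print("stick at box y=0:",m,"width",np.linalg.norm(f(400,190,.052)-f(400,223,.052)))
st=manip.get_state();q=st["ee_rot"];from scipy.spatial.transform import Rotation as R
print(R.from_quat(np.r_[q[1:],q[0]]).as_matrix().round(3),st["position"])
# visible ends in side view
im=manip.get_image("side")
x0,y0=175,150;cv2.imwrite("pics/sc.png",cv2.resize(im[y0:275,x0:270,::-1],None,fx=4.5,fy=4.5,interpolation=cv2.INTER_CUBIC))
for k in(-175,-120,-90,90,120,175): print(k,((proj("side",m+ey*k/1000+[0,0,.0])-[x0,y0])*4.5).round())
E
```

```text
LEN 0.36297728548664177 0.14111461835412817
box [0.55377179 0.00311957 0.081     ] dir ey [0.06525216 0.99786881 0.        ] yaw -0.06529855059028578
stick [ 5.9 68.3] [  5.2 -88.9] yaw -0.06978875358642042 dir [0.06973212 0.99756575 0.        ]
m+ [-0.1 89.4]
m- [ -2.8 -88.1]
plateL [ -17.1 -128. ]
plateR [ -15.8 -165.2]
pinR [-15.6 123.7]
pinL [-19.8 176. ]
stick at box y=0: [0.55935575 0.00275442 0.052     ] width 0.019142555269564144
[[ 0.952  0.306 -0.   ]
 [ 0.306 -0.952  0.002]
 [ 0.    -0.002 -1.   ]] [ 0.17574435 -0.54698527  0.23852324]
-175 [251.  79.]
-120 [235. 128.]
-90 [226. 156.]
90 [164. 346.]
120 [152. 382.]
175 [129. 452.]
```

View pics/sc.png

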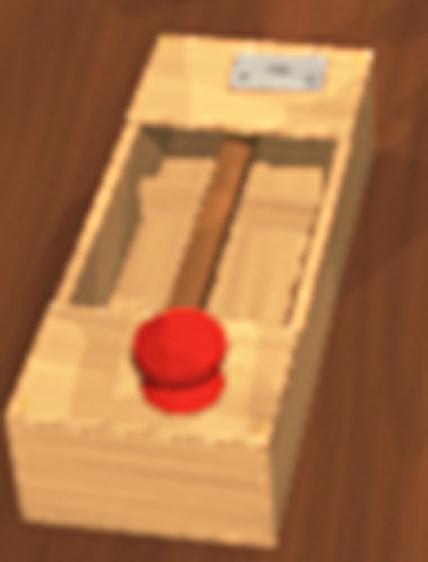

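{"method": "move_arm", "body": {"deltas": [[[0.667,-0.5075,0,-0.568,-0.2],[0.667,-0.5075,0,-0.568,-0.2],[0.667,-0.5075,0,-0.568,-0.2],[0.667,-0.5075,0,-0.568,-0.2],[0.667,-0.5075,0,-0.568,-0.2],[0.667,-0.5075,0,-0.568,-0.2],[0.667,-0.5075,0,-0.568,-0.2],[0.667,-0.5075,0,-0.568,-0.2],[0.667,-0.5075,0,-0.568,-0.2],[0.667,-0.5075,0,-0.568,-0.2],[0.667,-0.5075,0,-0.568,-0.2],[0.667,-0.5075,0,-0.568,-0.2]]], "squeeze": 20}}

```text
clock: 1.35
position: [0.5201, -0.0536, 0.2392]
ee_rot: [0.0, 0.731, 0.682, -0.0]
contact_force: [-0.4, -0.5, -0.2]
width: 0.0511
gripper_force: 0.0
```

```bash
cat >> h.py <<'E'
from scipy.spatial.transform import Rotation as Rot
def to(x,y,z,yaw=-0.0698):
    s=manip.get_state(); q=s["ee_rot"]; M=Rot.from_quat(np.r_[q[1:],q[0]]).as_matrix()
    d=M.T@(np.array([x,y,z])-s["position"]); th=np.arctan2(M[1,1],M[0,1])
    print("t",round(s["clock"],2),"pos",s["position"].round(4),"norm",(d/.8).round(4),"twist",round(-np.degrees(yaw-th)/120,4),"w",round(s["width"],4),"g",round(s["gripper_force"],1),"F",s["contact_force"].round(1))
E
python3 -c "
from h import *
to(.5594,.0028,.12)"
```

```text
t 1.35 pos [ 0.5201 -0.0536  0.2392] norm [0.0738 0.0441 0.149 ] twist -0.0001 w 0.0511 g 0.0 F [-0.4 -0.5 -0.2]
```

{"method": "move_arm", "body": {"deltas": [[[0.074,0.044,0,0,-0.2],[0.074,0.044,0.075,0,-0.2],[0.074,0.044,0.149,0,-0.2],[0.074,0.044,0.149,0,-0.2],[0.074,0.044,0.149,0,-0.2],[0.074,0.044,0.149,0,-0.2]]]}}

```text
clock: 1.95
position: [0.559, 0.0009, 0.1204]
ee_rot: [0.0, 0.732, 0.682, -0.0]
contact_force: [0.2, -0.1, 0.2]
width: 0.0511
gripper_force: 0.0
```

```bash
python3 -c "
from h import *
to(.5594,.0028,.031)
im=manip.get_image('top')[:,:,::-1]
cv2.imwrite('pics/t1.png',cv2.resize(im[100:215,180:335],None,fx=5,fy=5,interpolation=cv2.INTER_CUBIC))"
```

```text
t 1.95 pos [0.559  0.0009 0.1204] norm [0.0024 0.0003 0.1117] twist -0.0003 w 0.0511 g 0.0 F [ 0.2 -0.1  0.2]
```

View pics/t1.png

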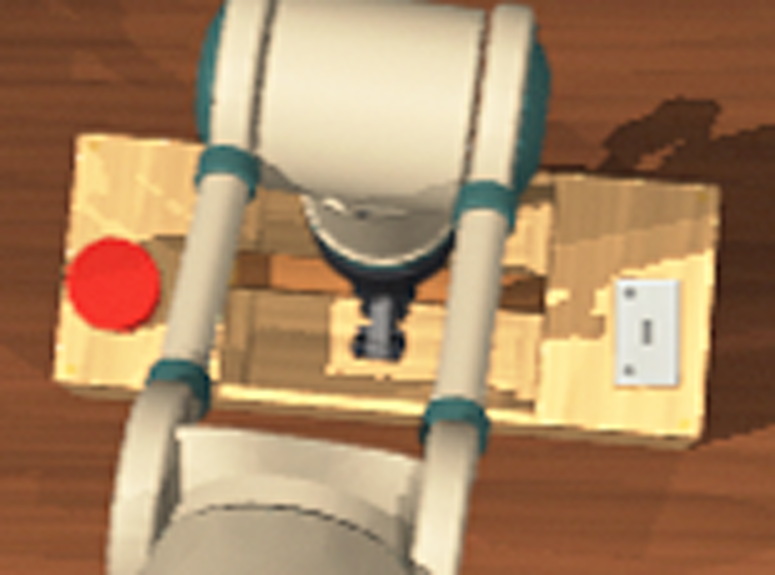

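The top crop shows the near finger at (380,335), on the robot side of the stick, with the stick under the wrist on the mouth's centre line. I'll lower and close gently.

{"method": "move_arm", "body": {"deltas": [[[0.002,0,0.04,0,-0.2],[0.002,0,0.08,0,-0.2],[0.002,0,0.1,0,-0.2],[0.002,0,0.111,0,-0.2],[0.002,0,0.111,0,-0.2],[0.002,0,0.111,0,1],[0.002,0,0.111,0,1],[0.002,0,0.111,0,1],[0.002,0,0.111,0,1],[0.002,0,0.111,0,1],[0.002,0,0.111,0,1],[0.002,0,0.111,0,1]]], "squeeze": 25}}

```text
clock: 3.2
position: [0.5599, 0.0024, 0.0329]
ee_rot: [0.001, 0.732, 0.682, 0.001]
contact_force: [-0.5, 0.0, 6.6]
width: 0.0197
gripper_force: 26.0
```

```bash
python3 -c "
from h import *
to(.5594,.0028,.042)"
```

```text
t 3.2 pos [0.5599 0.0024 0.0329] norm [ 0.0004 -0.0007 -0.0114] twist -0.0003 w 0.0197 g 26.0 F [-0.5  0.   6.6]
```

{"method": "move_arm", "body": {"deltas": [[[0,0,-0.007,0,1],[0,0,-0.013,0,1],[0.01,0,-0.013,0,1],[0.02,0,-0.013,0,1],[0.03,0,-0.013,0,1],[0.04,0,-0.013,0,1],[0.05,0,-0.013,0,1],[0.05,0,-0.013,0,1]]]}}

```text
clock: 4.0
position: [0.5615, 0.0438, 0.0415]
ee_rot: [-0.0, 0.731, 0.682, -0.0]
contact_force: [0.7, -0.3, -0.8]
width: 0.0197
gripper_force: 25.0
```

```bash
python3 -c "
from h import *
to(.5594,.0028,.042)
cv2.imwrite('pics/s2.png',cv2.resize(manip.get_image('side')[140:275,165:280,::-1],None,fx=4,fy=4,interpolation=cv2.INTER_CUBIC))"
```

```text
t 4.0 pos [0.5615 0.0438 0.0415] norm [-0.0513  0.0009 -0.0006] twist 0.0004 w 0.0197 g 25.0 F [ 0.7 -0.3 -0.8]
```

View pics/s2.png

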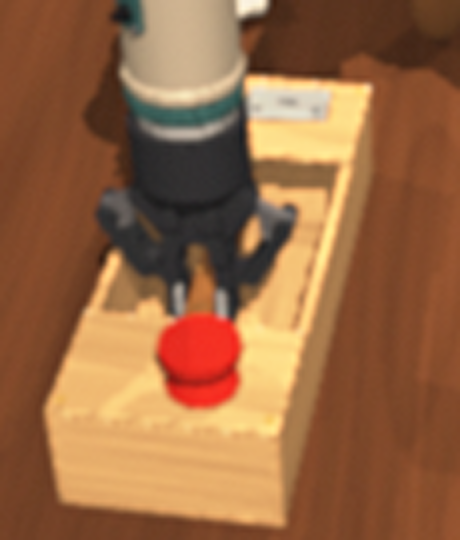

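The fingers hold the stick at about (200,280). The wrist hides the stick's -y end, so I'll creep on toward +y until there is contact with the end wall.

{"method": "move_arm", "body": {"deltas": [[[0.004,0,0,0,1],[0.008,0,0,0,1],[0.012,0,0,0,1],[0.012,0,0,0,1]]]}}

```text
clock: 4.45
position: [0.5623, 0.0524, 0.0417]
ee_rot: [0.0, 0.732, 0.682, 0.0]
contact_force: [-0.3, 0.8, -1.8]
width: 0.0193
gripper_force: 24.9
```

```bash
python3 - <<'E'
from h import *
to(.5594,.0028,.042)
im=manip.get_image("top"); hsv=cv2.cvtColor(im,cv2.COLOR_RGB2HSV)
# stick pixels in the mouth: leftmost/rightmost extents along box y, top plane z=.062
m=cv2.inRange(hsv,(8,140,90),(16,230,240)); ctr=np.array([.5538,.0031,.081]); ey=np.array([.0653,.9979,0]); ex=np.array([.9979,-.0653,0])
Y=[]
for v in range(130,190):
    for u in range(215,300):
        if m[v,u]:
            X=ray("top",u,v,.062)-ctr
            if abs(X@ex-.006)<.009 and abs(X@ey)<.088: Y.append(X@ey)
print(np.histogram(Y,bins=np.arange(-.09,.091,.01)))
E
```

```text
t 4.45 pos [0.5623 0.0524 0.0417] norm [-0.062   0.0008 -0.0004] twist -0.0002 w 0.0193 g 24.9 F [-0.3  0.8 -1.8]
(array([ 6, 15, 10, 19, 23, 22, 23, 20, 23,  6,  0,  0,  0,  0,  0,  0,  0,
        0]), array([-9.00000000e-02, -8.00000000e-02, -7.00000000e-02, -6.00000000e-02,
       -5.00000000e-02, -4.00000000e-02, -3.00000000e-02, -2.00000000e-02,
       -1.00000000e-02, -4.16333634e-17,  1.00000000e-02,  2.00000000e-02,
        3.00000000e-02,  4.00000000e-02,  5.00000000e-02,  6.00000000e-02,
        7.00000000e-02,  8.00000000e-02,  9.00000000e-02]))
```

{"method": "move_arm", "body": {"deltas": [[[0.004,0,0,0,1],[0.008,0,0,0,1],[0.012,0,0,0,1],[0.012,0,0,0,1]]]}}

```text
clock: 4.9
position: [0.5629, 0.0621, 0.0417]
ee_rot: [-0.0, 0.731, 0.682, 0.0]
contact_force: [-0.6, 0.5, -1.0]
width: 0.0195
gripper_force: 24.9
```

```bash
python3 - <<'E'
from h import *
to(.5594,.0028,.042)
im=manip.get_image("top")[:,:,::-1]
cv2.imwrite("pics/t3.png",cv2.resize(im[115:200,200:330],None,fx=6,fy=6,interpolation=cv2.INTER_CUBIC))
ctr=np.array([.5538,.0031,.0]); ey=np.array([.0653,.9979,0]); ex=np.array([.9979,-.0653,0])
for k in(-.09,-.08,-.07,-.06,0): print(k,((proj("top",ctr+ex*.006+ey*k+[0,0,.062])-[200,115])*6).round())
E
```

```text
t 4.9 pos [0.5629 0.0621 0.0417] norm [-0.0743  0.0008 -0.0004] twist -0.0001 w 0.0195 g 24.9 F [-0.6  0.5 -1. ]
-0.09 [535. 256.]
-0.08 [514. 254.]
-0.07 [493. 252.]
-0.06 [472. 251.]
0 [346. 240.]
```

View pics/t3.png

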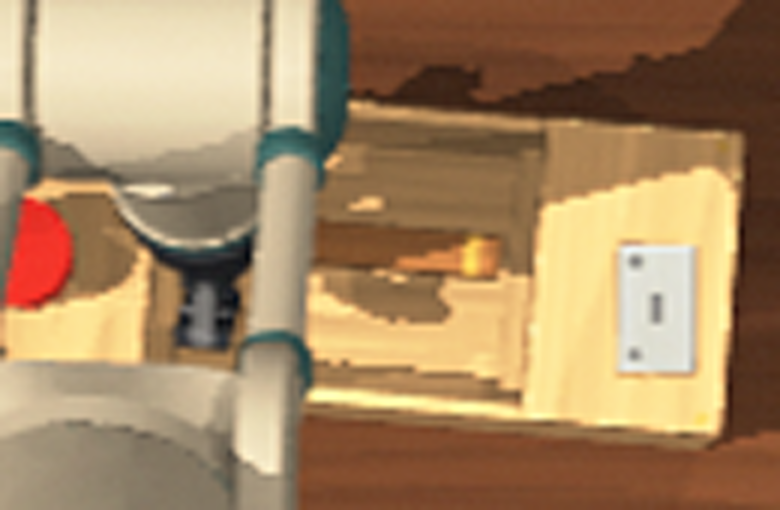

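The brass -y end shows at (498,258) in the crop, so it sits at box y of about -72 mm, inside the mouth. The +y end is under the pincushion board. I'll lift now so that board's edge tilts the stick in the grip.

{"method": "move_arm", "body": {"deltas": [[[0,0,-0.01,0,1],[0,0,-0.018,0,1],[0,0,-0.022,0,1],[0,0,-0.026,0,1],[0,0,-0.029,0,1],[0,0,-0.032,0,1],[0,0,-0.032,0,1]]]}}

```text
clock: 5.65
position: [0.5629, 0.0615, 0.0674]
ee_rot: [0.0, 0.732, 0.682, -0.0]
contact_force: [1.3, -1.0, -7.5]
width: 0.0191
gripper_force: 25.1
```

```bash
python3 - <<'E'
from h import *
to(.5594,.0028,.1)
im=manip.get_image("top")[:,:,::-1]; sd=manip.get_image("side")[:,:,::-1]
a=cv2.resize(im[115:200,200:330],None,fx=3,fy=3,interpolation=cv2.INTER_CUBIC);b=cv2.resize(sd[130:260,170:300],None,fx=3,fy=3,interpolation=cv2.INTER_CUBIC)
c=np.zeros((390,780,3),np.uint8);c[:255,:390]=a;c[:,390:]=b;cv2.imwrite("pics/c4.png",c)
E
```

```text
t 5.65 pos [0.5629 0.0615 0.0674] norm [-0.0735  0.0008 -0.0408] twist -0.0003 w 0.0191 g 25.1 F [ 1.3 -1.  -7.5]
```

View pics/c4.png

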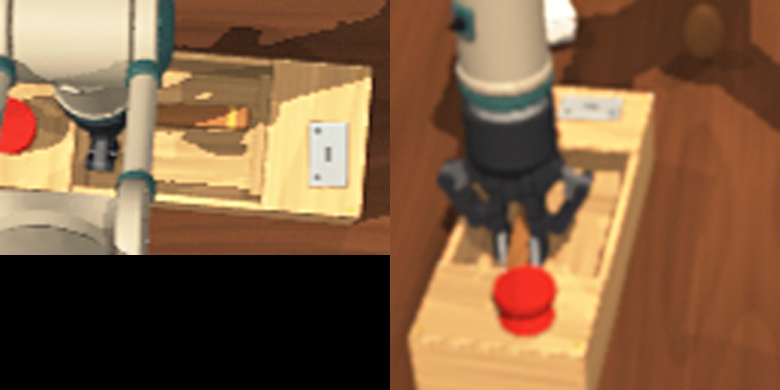

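```bash
python3 - <<'E'
from h import *
ctr=np.array([.5538,.0031,.0]); ey=np.array([.0653,.9979,0]); ex=np.array([.9979,-.0653,0])
for d in(0,5,10,15,20,25):
    t=np.radians(d); y=.0585-.131*np.cos(t)-.01*np.sin(t); z=.0765+.131*np.sin(t)+.01*np.cos(t)
    for n,o,k in(("top",[200,115],3),): print(d,[((proj(n,ctr+ex*(.006+w)+ey*y+[0,0,z])-o)*k).round(1) for w in(-.01,.01)])
E
```

```text
0 [array([249.2, 132.8]), array([250.9, 111.5])]
5 [array([250.1, 130.9]), array([251.8, 109.5])]
10 [array([249.9, 129. ]), array([251.6, 107.3])]
15 [array([248.5, 126.9]), array([250.3, 105.1])]
20 [array([246.1, 124.8]), array([247.8, 102.8])]
25 [array([242.4, 122.7]), array([244.2, 100.5])]
```

The tilt is about 17 to 20° with the -y end up. The end shows at about (248,118) in the left half, which matches the projection. Next I draw the stick out along its axis toward -y, over the needle plate.

{"method": "move_arm", "body": {"deltas": [[[-0.012,0,-0.004,0,1],[-0.024,0,-0.0085,0,1],[-0.036,0,-0.013,0,1],[-0.048,0,-0.0175,0,1],[-0.06,0,-0.022,0,1],[-0.072,0,-0.0265,0,1],[-0.084,0,-0.031,0,1],[-0.096,0,-0.035,0,1],[-0.108,0,-0.039,0,1],[-0.116,0,-0.042,0,1],[-0.116,0,-0.042,0,1]]]}}

```text
clock: 6.85
position: [0.5569, -0.032, 0.1016]
ee_rot: [0.001, 0.732, 0.681, 0.0]
contact_force: [-0.2, 0.4, -1.3]
width: 0.0193
gripper_force: 26.0
```

```bash
python3 - <<'E'
from h import *
to(.5594,.0028,.1)
sd=manip.get_image("side")[:,:,::-1]; im=manip.get_image("top")[:,:,::-1]
c=np.zeros((480,800,3),np.uint8);c[:285,:390]=cv2.resize(im[105:200,200:330],None,fx=3,fy=3,interpolation=cv2.INTER_CUBIC);c[:,400:]=cv2.resize(sd[130:250,180:280],None,fx=4,fy=4,interpolation=cv2.INTER_CUBIC)
cv2.imwrite("pics/c5.png",c)
E
```

```text
t 6.85 pos [ 0.5569 -0.032   0.1016] norm [ 0.0436 -0.      0.002 ] twist -0.0009 w 0.0193 g 26.0 F [-0.2  0.4 -1.3]
```

View pics/c5.png

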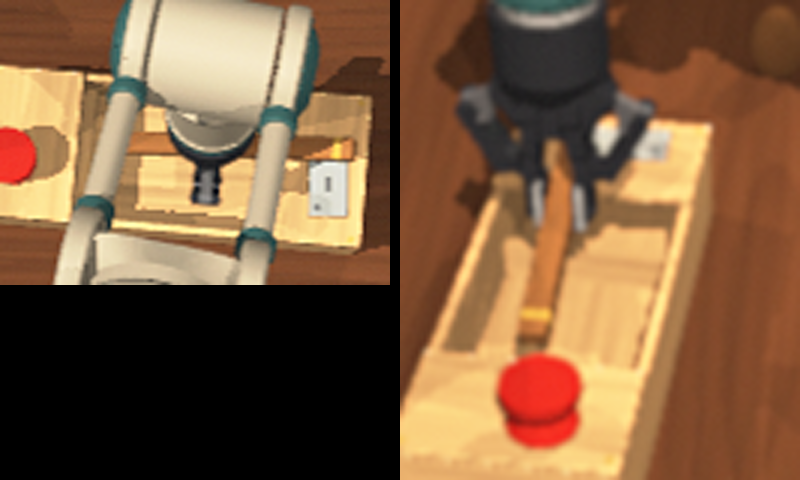

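The side crop shows the low +y end at (530,335), clear of the pincushion board's edge. The high -y end passes over the needle plate. I'll lift clear, then shift so I can level the stick by pressing it lightly onto both boards, away from the pincushion and the plate.

{"method": "move_arm", "body": {"deltas": [[[-0.004,0,-0.02,0,1],[-0.004,0,-0.04,0,1],[-0.004,0,-0.06,0,1],[-0.004,0,-0.075,0,1],[0.01,0.01,-0.075,0,1],[0.025,0.02,-0.075,0,1],[0.04,0.0275,-0.075,0,1],[0.054,0.0275,-0.075,0,1],[0.054,0.0275,-0.075,0,1],[0.054,0.0275,-0.075,0,1],[0.054,0.0275,-0.075,0,1]]]}}

```text
clock: 8.05
position: [0.581, 0.0105, 0.1606]
ee_rot: [-0.0, 0.731, 0.682, -0.0]
contact_force: [-0.3, -0.1, -0.5]
width: 0.0196
gripper_force: 26.0
```

```bash
python3 - <<'E'
from h import *
g=np.array([.5538,.0031])+np.array([.0653,.9979])*.008+np.array([.9979,-.0653])*.028
to(g[0],g[1],.081,-0.0653)
sd=manip.get_image("side")[:,:,::-1]; im=manip.get_image("top")[:,:,::-1]
c=np.zeros((480,800,3),np.uint8);c[:285,:390]=cv2.resize(im[105:200,200:330],None,fx=3,fy=3,interpolation=cv2.INTER_CUBIC);c[:,400:]=cv2.resize(sd[130:250,180:280],None,fx=4,fy=4,interpolation=cv2.INTER_CUBIC)
cv2.imwrite("pics/c6.png",c)
E
```

```text
t 8.05 pos [0.581  0.0105 0.1606] norm [-0.0014  0.0017  0.0995] twist -0.0024 w 0.0196 g 26.0 F [-0.3 -0.1 -0.5]
```

View pics/c6.png

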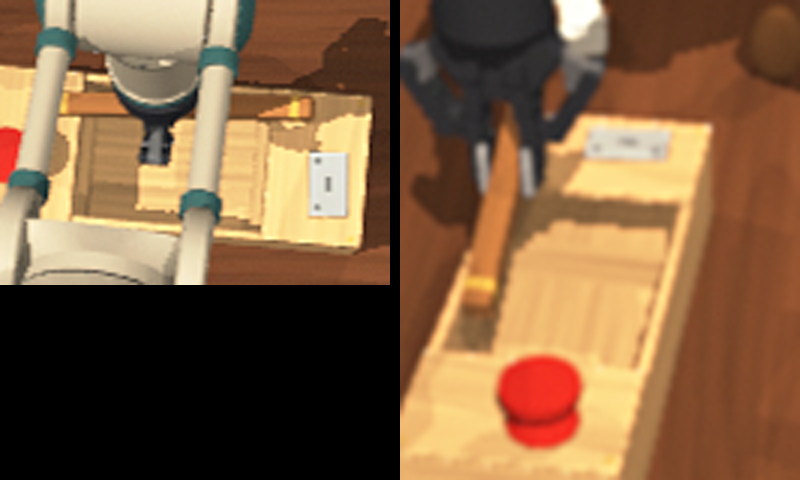

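The side crop shows the stick free and slanted, with its low +y end at (478,300). The pincushion and plate are untouched. I'll check that this end lies over the board before pressing.

```bash
python3 - <<'E'
from h import *
ctr=np.array([.5538,.0031,.0]); ey=np.array([.0653,.9979,0]); ex=np.array([.9979,-.0653,0])
for u,v,z in((62,105,.142),(312,107,.22)):
    X=ray("top",200+u/3,105+v/3,z)-ctr; print(X@ex,X@ey)
for y,z in((.11,.132),(.1,.132),(.09,.132)): print((proj("side",ctr+ex*.028+ey*y+[0,0,z])-[180,130])*4+[400,0])
E
```

```text
0.02576718454212837 0.09933421089571966
0.025734389984906385 -0.11726836856033718
[472.79653042 309.58407752]
[476.73387067 299.10805646]
[480.61839142 288.77257142]
```

{"method": "move_arm", "body": {"deltas": [[[0.005,0,0.02,-0.002,1],[0.005,0,0.045,-0.002,1],[0.005,0,0.06,-0.002,1],[0.005,0,0.07,-0.002,1],[0.005,0,0.078,-0.002,1],[0.005,0,0.084,-0.002,1],[0.005,0,0.089,-0.002,1],[0.005,0,0.094,-0.002,1],[0.005,0,0.097,-0.002,1],[0.005,0,0.099,-0.002,1],[0.005,0,0.099,-0.002,1]]]}}

```text
clock: 9.25
position: [0.582, 0.0146, 0.0839]
ee_rot: [0.001, 0.73, 0.683, 0.0]
contact_force: [-3.6, -1.5, 13.1]
width: 0.0197
gripper_force: 27.7
```

```bash
python3 -c "
from h import *
to(.58,.0138,.081)"
```

```text
t 9.25 pos [0.582  0.0146 0.0839] norm [-0.0012 -0.0024  0.0036] twist 0.0017 w 0.0197 g 27.7 F [-3.6 -1.5 13.1]
```

{"method": "move_arm", "body": {"deltas": [[[0,0,0.0025,0,1],[0,0,0.0025,0,1],[0,0,0.0025,0,1]]]}}

```text
clock: 9.55
position: [0.582, 0.0146, 0.0839]
ee_rot: [0.001, 0.73, 0.683, 0.001]
contact_force: [-6.7, -1.2, 24.6]
width: 0.0196
gripper_force: 29.2
```

```bash
python3 -c "
from h import *
to(.58,.0138,.081)"
```

```text
t 9.55 pos [0.582  0.0146 0.0839] norm [-0.0012 -0.0025  0.0036] twist 0.0018 w 0.0196 g 29.2 F [-6.7 -1.2 24.6]
```

The height didn't change while the force rose, so the stick lies flat on both boards. I'll firm up the grip and lift it 10 cm.

{"method": "move_arm", "body": {"deltas": [[[0,0,-0.004,0,1],[0,0,-0.004,0,1],[0,0,-0.02,0,1],[0,0,-0.045,0,1],[0,0,-0.075,0,1],[0,0,-0.1,0,1],[0,0,-0.118,0,1],[0,0,-0.129,0,1],[0,0,-0.129,0,1],[0,0,-0.129,0,1],[0,0,-0.129,0,1],[0,0,-0.129,0,1]]], "squeeze": 45}}

```text
clock: 10.75
position: [0.5811, 0.0147, 0.1818]
ee_rot: [-0.001, 0.73, 0.683, -0.001]
contact_force: [0.0, -0.5, -1.1]
width: 0.019
gripper_force: 44.1
```

```bash
python3 - <<'E'
from h import *
to(.58,.0138,.184)
sd=manip.get_image("side")[:,:,::-1]; im=manip.get_image("top")[:,:,::-1]
c=np.zeros((480,800,3),np.uint8);c[:285,:390]=cv2.resize(im[105:200,190:320],None,fx=3,fy=3,interpolation=cv2.INTER_CUBIC);c[:,400:]=cv2.resize(sd[130:250,180:280],None,fx=4,fy=4,interpolation=cv2.INTER_CUBIC)
cv2.imwrite("pics/c7.png",c)
ctr=np.array([.5538,.0031,.0]); ey=np.array([.0653,.9979,0]); ex=np.array([.9979,-.0653,0])
for d in(-10,-5,0,5,10):
    r=np.radians(d)
    out=[]
    for s in(-.131,.109): 
        X=ctr+ex*.028+ey*(.012+s*np.cos(r))+[0,0,.191-s*np.sin(r)]
        out+=[((proj("side",X)-[180,130])*4+[400,0]).round(), ((proj("top",X)-[190,105])*3).round()]
    print(d,*out)
E
```

```text
t 10.75 pos [0.5811 0.0147 0.1818] norm [-0.0012 -0.0013 -0.0027] twist 0.0017 w 0.019 g 44.1 F [ 0.  -0.5 -1.1]
-10 [547.  58.] [337. 116.] [457. 217.] [60. 85.]
-5 [547.  43.] [340. 114.] [458. 231.] [60. 87.]
0 [546.  29.] [341. 111.] [459. 245.] [61. 89.]
5 [545.  15.] [342. 109.] [461. 257.] [63. 92.]
10 [543.   1.] [341. 106.] [463. 268.] [66. 94.]
```

View pics/c7.png

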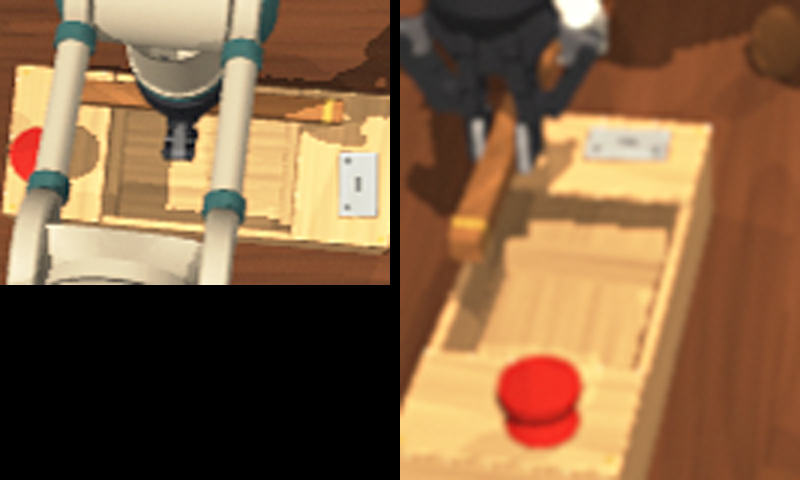

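The side crop shows the stick's +y end face at about (466,243), and the top crop shows the -y end at (343,112). Both match a level stick about 10 cm above the box, with the pincushion and plate in place. I'll let it settle and hand in.

{"method": "move_arm", "body": {"deltas": [[[0,0,-0.002,0,1],[0,0,-0.002,0,1],[0,0,-0.002,0,1],[0,0,-0.002,0,1],[0,0,-0.002,0,1],[0,0,-0.002,0,1]]]}}

```text
clock: 11.45
position: [0.5816, 0.0147, 0.1845]
ee_rot: [0.0, 0.73, 0.683, -0.0]
contact_force: [-0.8, 0.1, -2.3]
width: 0.0193
gripper_force: 44.1
```

```bash
python3 -c "
from h import *
to(.58,.0138,.184); print(abs(manip.get_state()['qd']).max()); print(manip.sign_off())"
```

```text
t 11.45 pos [0.5816 0.0147 0.1845] norm [-0.0012 -0.002   0.0006] twist 0.0017 w 0.0193 g 44.1 F [-0.8  0.1 -2.3]
0.0007172819711388387
the job is handed in; nothing more can be done
None
```

The stick came out -y end first on a slant, and I handed the job in at 11.5 s with it held level and still, about 10 cm above the box; in the last pictures the pincushion base and needle plate had not moved.

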